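# Turn the filter leaf over its spine

### The arm

A 6-joint arm with a two-finger parallel gripper is mounted at the origin on the work surface. World frame = base frame: x ahead of the robot, y to its left, z up, the work surface at z = 0. Lengths are in m, angles in degrees, forces in N, time in s.
With the tool pointing down it reaches from about 0.4 to 0.825 m from the base axis. Payload 7 kg.
Tool frame: the origin (TCP) lies at the centre of the arm's flange, where the gripper is bolted on; the fingertips stand 178 mm ahead of it and the grasp point (between the pads) lies ahead of it (ctrl.grip_depth is the z of the grasp point in the tool frame, in m); z points along the fingers, x is the direction in which the jaws open and shut, and the axes are right-handed (so a half turn about z gives the same grasp; the last joint's range is limited). The gripper opens to 88 mm and grips with 3 to 60 N. Pads are 19 mm wide; open, the fingers measure 130 mm over their backs; the gripper's body (78 mm by 193 mm) begins 47 mm behind the grasp point.
Start: joints at [83.715, 20.546, 0.682, 0, -70.136, -16.507], TCP at [0.261, 0.622, 0.405] pointing down, gripper open.
Joint ranges: [-176.03, 176.03], [-82.01, 121.73], [-58.28, 71.71], [-173.87, 95.51], [-174.79, -0.11], [-173.66, 173.66]. Speed limits (degrees/s): [136.94, 136.94, 172.46, 180, 180, 180].

### API

Orientations are given as [roll, pitch, yaw] about the fixed x, y, z axes, in that order (R = Rz(yaw) Ry(pitch) Rx(roll)).
In Python, from plant import ctrl gives the robot as it stands.
- The arm moves only by the tool carry_out, never from a script. Its arguments are lists of equal length, an entry for each row: "linear": the shift along the tool's x, y, z in cm, a list of three; "twist": the turn about the tool's z in degrees. In form: {"linear": [[tx, ty, tz], ...], "twist": [twist, ...]}. A call has 1 to 12 rows; each row is the pose to reach, as a shift and turn from the pose measured when the call began, along the tool's axes at that moment; what a row does not reach only later rows make up. A row lasts 1/12 s, in which the tool goes at most 41.7 mm and 7.16 degrees, less where a joint would pass 70% of its speed; a pose out of reach is approached as far as the arm can. A call with a gripper value outside its range is refused whole. "fingers" is the gripper's target within -1 to 1 (fully open at 1, half-way at 0, shut at -1), set as the call begins (left out, the last holds). The fingers move at their own pace and stop on an object; the grip force is fixed at half the most. Time passes only in rows, so rows that repeat a pose let the fingers close. It gives the time, the measured TCP pose, the force and the opening at its end, in the units of the state.
- ctrl.get_obs(): the state, without advancing time (a new reading comes with each control period).
- ctrl.snapshot(name): name is "scene" or "top" or "wrist"; returns the picture (384x512x3 uint8, blue, green, red); there is no depth.
- ctrl.camera_params(name): a dict with "fovy" (degrees; the focal length in pixels is half the picture's height over the tangent of half this angle, whatever the lens; pixels are square), "cx", "cy" (the principal point, pixels), "eye" and "rotation" of the camera in the world; the wrist camera has in their place "T_tool_cam" (4x4, takes a point from camera to tool coordinates, whose origin is the TCP and whose axes are the tool frame's). Camera axes: x right, y down, z forward; pixel columns grow to the right and rows downward; lengths in m; the calibration is good to about 2 mm. A picture is of the moment at which its call begins: read the wrist's pose just before it. camera_params takes no time and is no camera call.
- ctrl.close_job(): hands the job in, once; it reports no verdict.
The state is a dict: "clock": time; "joint_pos": joint angles; "qvel": joint speeds; "tau": joint torques, N m; "tool_pos": TCP position; "orientation": TCP orientation; "force": force on the tool from outside, world axes, zero at the start; "moment": the same for the moment, N m; "opening": finger opening in m.
Only numpy, scipy, OpenCV 4.12 (cv2) and the standard library are available. Lean on these libraries where they do the work, as an engineer would, in place of code of your own. Each camera call takes 0.05 s, during which the arm holds its last target.

### The job

The filter stand has one hinged leaf, left a little ajar on the side nearer the robot. With a fingertip push the leaf up from underneath, over its spine and down onto the far rest until it lies fully flat there, then move away clear. Do not pinch the leaf, ease it over rather than flinging it, and leave the rings, the lens hood and the tin where they are.

Things in the scene. Friction and masses are not known exactly. Their poses are not given: they have to be found in the camera images.
- stand: black plastic block 130 (x) x 130 (y) x 40 mm high, screwed to the shelf; origin at the centre of its underside. A spine (steel rod) runs along its y axis across the middle, between two ears (x -8..8, y 65..77 mm either side, 54 mm high). The flat tops at -x (near the robot) and +x (far side) are the two rests for the leaf. Its yaw varies by up to half a radian.
- spine (a point): middle of the spine's axis, which is the leaf's hinge line: 46 mm above the shelf, along the stand's y axis
- leaf (a joint): angle of the leaf about the spine: 0 = flat on the near rest (stand's -x side), 1.57 = upright, 3.14 = flat on the far rest (+x side, the stop). The hinge is stiff: the leaf stays at any angle where it is left and does not fall; moving it takes about 1 to 2.5 N at its free edge. It starts between 0.3 and 0.7.
- leaf_edge (a point): middle of the leaf's free edge (a point of the leaf, moving with it). The leaf is a rigid aluminium plate with a round glass filter in it, 100 mm from spine axis to free edge, 120 mm wide along the spine, 6 mm thick, 0.12 kg; when down it overhangs the block by 35 mm, so a fingertip can go under it
- rings: bystander: three nested stepped aluminium rings, loose, 82 mm across, 24 mm high, origin at the centre of the underside
- hood: bystander: grey hard lens hood, loose, a cone 66 to 86 mm across, 45 mm high, origin at the centre of the underside
- tin: bystander: round steel filter tin standing on its rim, loose, 82 mm across and 24 mm thick (along its x axis), origin at the middle of its lowest line
Not all that is in view belongs to the job. There is more than one size of the stand; the job needs the largest.

How it is judged (in metres and radians):
On the way:
1. the leaf has been pushed up past upright (value of joint leaf above 1.6 rad), for 0.05 s.
At the end, for the whole second after the job is handed in: the leaf lies flat on the far rest (hinge angle above 3.06 rad, within about 5 degrees of the stop) and at rest; rings, hood and tin each within 15 mm of where they began (value of joint leaf above 3.06 rad and velocity of joint leaf between -0.05 and 0.05 rad/s and distance of each of rings, hood, tin from where it was at the start of the episode below 0.015 m); the robot touches nothing.
It fails at once if the leaf is pinched: the fingers squeeze it, pressing the face that looks up at angle 0 (leaf_c1) together with its edge (leaf_c0) or its other face (leaf_c2) (contact force between the fingers and leaf_c1 above 5 N and (contact force between the fingers and leaf_c0 above 1 N or contact force between the fingers and leaf_c2 above 1 N)).
It fails at once if the leaf is flung (faster than 5 rad/s) (velocity of joint leaf above 5 rad/s).
It fails at once if a bystander is shifted or lifted by more than 15 mm (distance of any of rings, hood, tin from where it was at the start of the episode above 0.015 m).
It also fails if it takes over 45 s, if anything falls off the work surface, if the arm or the gripper's body presses on something with over 40 N, if the wrist force passes 120 N, or if a joint passes its speed limit or range.

## Working session

There is one attempt and no reset: what is moved stays moved. The work goes in short steps, Python scripts to look and compute and a tool call to move; the robot and the scene stay as the last step left them, time stands still between calls to the robot, and variables do not carry over. Pictures are saved under pics/ and viewed, and the job is handed in when it is done.

Besides the shell and the picture viewer there is one more tool, called as name(argument=value, ...), one argument or row to a line, values as JSON. carry_out: Moves the arm, as the interface text tells. Its arguments: {"type":"object","properties":{"linear":{"type":"array","items":{"type":"array","items":{"type":"number"}}},"twist":{"type":"array","items":{"type":"number"}},"fingers":{"type":"number"}},"required":["linear","twist"]}

```bash
ls; mkdir -p pics
python3 - <<'E'
from plant import ctrl
import cv2
print(ctrl.get_obs(), ctrl.grip_depth)
for n in ["scene","top","wrist"]:
    cv2.imwrite(f"pics/{n}0.png",ctrl.snapshot(n)); print(n,ctrl.camera_params(n))
E
```

```text
pics
{'clock': 0.0, 'joint_pos': array([ 8.37141850e+01,  2.05913201e+01,  6.33117718e-01, -2.22999730e-02,
       -7.01357463e+01, -1.65053173e+01]), 'qvel': array([ 0.04737024, -0.09248746,  0.05864964, -0.02504579,  0.02076434,
       -0.00465911]), 'tau': array([ 8.32399819e-04, -5.82725751e+01,  2.93051648e+01,  6.99758291e+00,
        6.78404438e-03, -1.48048230e-04]), 'tool_pos': array([0.26141154, 0.62210491, 0.4037119 ]), 'orientation': array([-1.79993405e+02, -9.60336890e-02, -1.12798732e+02]), 'force': array([ 0.08475741, -0.29841898,  0.02938281]), 'moment': array([-0.01304243,  0.03829134,  0.02609534]), 'opening': 0.08772286140269517} 0.1593
scene {'fovy': 54.9466163051116, 'cx': 254.67092989250153, 'cy': 192.1354909776386, 'eye': array([0.96387317, 0.25286738, 0.68653221]), 'rotation': array([-144.80174699,   -0.56131978,  117.67019537])}
top {'fovy': 55.418789226139616, 'cx': 256.0419950793055, 'cy': 189.00896298951002, 'eye': array([0.53188908, 0.06065341, 0.72265699]), 'rotation': array([-174.11289341,   -0.53818252,  -91.25962629])}
wrist {'fovy': 70.81605814361039, 'cx': 254.98581510174068, 'cy': 194.0979417775693, 'T_tool_cam': array([[ 9.99998777e-01, -1.04183694e-03, -1.16677193e-03,
         2.37221872e-04],
       [ 1.32556477e-03,  9.60435254e-01,  2.78500207e-01,
        -7.47435190e-02],
       [ 8.30457092e-04, -2.78501413e-01,  9.60435460e-01,
         1.92206841e-02],
       [ 0.00000000e+00,  0.00000000e+00,  0.00000000e+00,
         1.00000000e+00]])}
```

View pics/scene0.png

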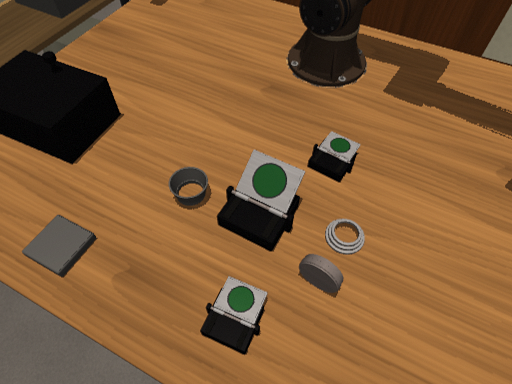

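View pics/top0.png

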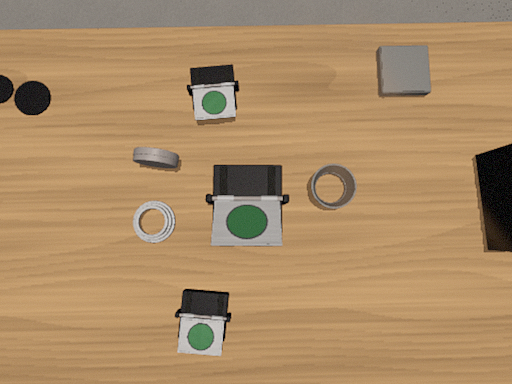

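```bash
cat > h.py <<'E'
from plant import ctrl
import numpy as np, cv2
from scipy.spatial.transform import Rotation as R
def cam(n):
    p=ctrl.camera_params(n); f=192/np.tan(np.radians(p['fovy']/2))
    if 'eye' in p: return f,p['cx'],p['cy'],np.array(p['eye']),R.from_euler('xyz',p['rotation'],degrees=True).as_matrix()
    o=ctrl.get_obs(); T=np.eye(4);T[:3,3]=o['tool_pos'];T[:3,:3]=R.from_euler('xyz',o['orientation'],degrees=True).as_matrix()
    T=T@p['T_tool_cam']; return f,p['cx'],p['cy'],T[:3,3],T[:3,:3]
def atz(c,u,v,z):
    f,cx,cy,e,M=c; d=M@np.array([(u-cx)/f,(v-cy)/f,1]); return e+d*(z-e[2])/d[2]
def proj(c,P):
    f,cx,cy,e,M=c; q=(np.atleast_2d(P)-e)@M; return np.c_[f*q[:,0]/q[:,2]+cx,f*q[:,1]/q[:,2]+cy]
E
python3 - <<'E'
from h import *
i=cv2.imread('pics/top0.png')[120:260,120:370]; cv2.imwrite('pics/topz.png',cv2.resize(i,None,fx=3.2,fy=3.2,interpolation=cv2.INTER_CUBIC))
i=cv2.imread('pics/scene0.png')[130:310,160:380]; cv2.imwrite('pics/scenez.png',cv2.resize(i,None,fx=3.2,fy=3.2,interpolation=cv2.INTER_CUBIC))
c=cam('top')
for u,v,z in [(210,199,.05),(286,199,.05),(333,187,.03),(154,222,.012),(156,157,.06)]: print(atz(c,u,v,z).round(3))
E
```

```text
[0.584 0.138 0.05 ]
[ 0.581 -0.002  0.05 ]
[ 0.604 -0.094  0.03 ]
[0.545 0.251 0.012]
[0.663 0.235 0.06 ]
```

View pics/topz.png

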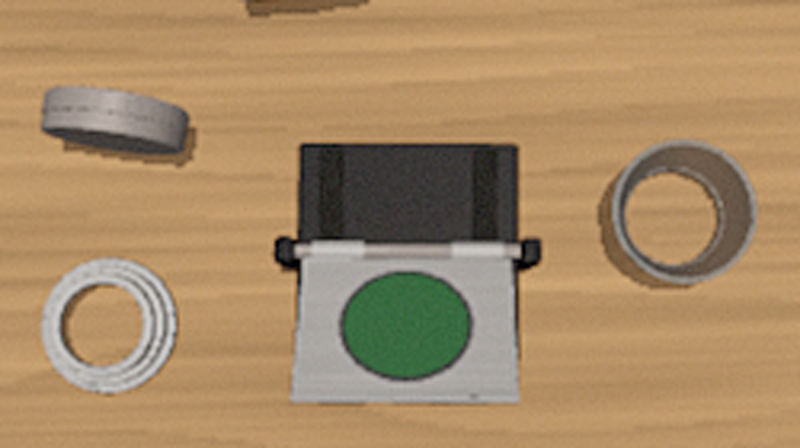

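View pics/scenez.png

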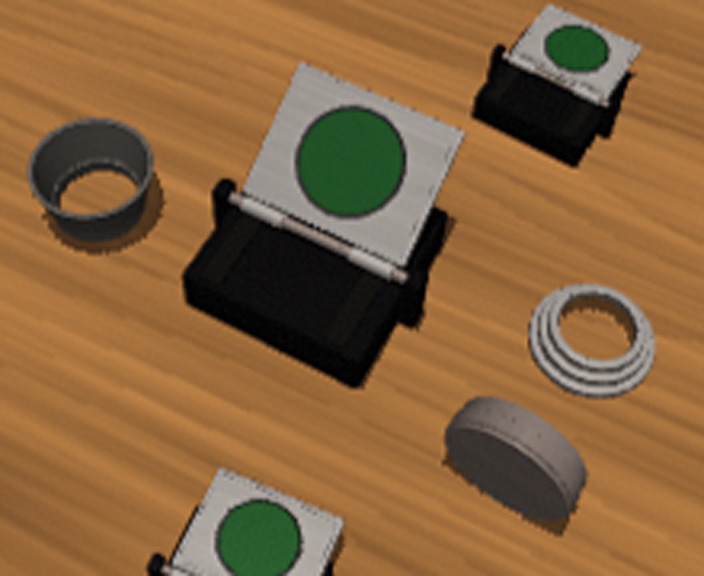

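Run:
```python
from h import *
from scipy.optimize import least_squares
ct=cam('top');cs=cam('scene')
tz=lambda u,v:(120+u/3.2,120+v/3.2)
sz=lambda u,v:(160+u/3.2,130+v/3.2)
# world: image right=-y. stand y+ = image left in top
B=[(.065,.065,.04),(.065,-.065,.04)]
def leaf(a,s): 
    # free edge corner, upper face
    n=np.array([np.sin(a),0,np.cos(a)]); d=np.array([-np.cos(a),0,np.sin(a)])
    return d*.1+n*.003+[0,s*.06,.046]
obs=[(ct,B[0],tz(302,145)),(ct,B[1],tz(517,145)),(ct,(0,.077,.05),tz(276,250)),(ct,(0,-.077,.05),tz(541,250)),
(ct,1,tz(291,403)),(ct,-1,tz(520,403)),
(cs,B[0],sz(358,362+0)),(cs,B[1],sz(185,275)),(cs,1,sz(464,130)),(cs,-1,sz(301,63))]
def res(p,full=False):
    M=R.from_euler('z',p[2]).as_matrix(); r=[]
    for c,P,uv in obs:
        P=leaf(p[3],P) if isinstance(P,int) else np.array(P)
        r.append(proj(c,M@P+[p[0],p[1],0])[0]-uv)
    return np.ravel(r)
s=least_squares(res,[.583,.068,0,.5],loss='soft_l1'); print(s.x); print(res(s.x).reshape(-1,2).round(1))
```

```text
[ 0.58332886  0.06946224 -0.02248005  0.54875714]
[[-1.4 -0.5]
 [ 0.2 -0.4]
 [-0.8  0.6]
 [-0.1  0.7]
 [ 0.   0.2]
 [-0.2  0.2]
 [-0.1  0.3]
 [-2.4 -0.4]
 [-0.2  0.3]
 [-1.  -0.6]]
```

carry_out(
  linear=[
    [0, 0, 0],
    [0, 0, 0],
    [0, 0, 0],
    [0, 0, 0],
    [0, 0, 0],
  ],
  twist=[-7, -14, -21.5, -21.5, -21.5],
  fingers=-1,
)

```text
clock: 0.57
tool_pos: [0.2614, 0.6221, 0.4036]
orientation: [180.0, -0.1, -91.5]
force: [-0.7, 0.1, -0.3]
opening: 0.0601
```

carry_out(
  linear=[
    [4, -1.5, 0],
    [8, -3, 0],
    [12, -4.5, 0],
    [16, -6, 0],
    [20, -7.5, 0],
    [24, -9, 0],
    [28, -10.5, 0],
    [32, -12, 0],
    [36, -13.5, 0],
    [40, -15, 0],
    [44, -16.5, 0],
    [47, -17.5, 0],
  ],
  twist=[0, 0, 0, 0, 0, 0, 0, 0, 0, 0, 0, 0],
)

```text
clock: 1.57
tool_pos: [0.4237, 0.1472, 0.4048]
orientation: [-180.0, -0.1, -91.7]
force: [1.6, 0.8, 0.5]
opening: 0.0006
```

carry_out(
  linear=[
    [3, -1, 0],
    [6, -2, 0],
    [7.8, -2.8, 0],
    [7.8, -2.8, 0],
    [7.8, -2.8, 0],
  ],
  twist=[0, 0, 0, 0, 0],
)

```text
clock: 1.98
tool_pos: [0.4494, 0.0674, 0.4049]
orientation: [-180.0, -0.1, -92.1]
force: [0.1, 1.1, 0.2]
opening: 0.0004
```

carry_out(
  linear=[
    [0, 0, 3],
    [0, 0, 6],
    [0, 0, 9],
    [0, 0, 12],
    [0, 0, 14],
    [0, 0, 15],
    [0, 0, 15],
    [0, 0, 15],
  ],
  twist=[0, 0, 0, 0, 0, 0, 0, 0],
)

```text
clock: 2.65
tool_pos: [0.4494, 0.068, 0.2548]
orientation: [180.0, -0.1, -92.1]
force: [0.3, -0.4, 0.8]
opening: 0.0009
```

Run:
```python
from h import *
a=ctrl.snapshot('scene');b=ctrl.snapshot('wrist');o=ctrl.get_obs();print(o['tool_pos'],o['orientation'],o['force'])
z=cv2.resize(a[100:250,160:360],(640,480),interpolation=cv2.INTER_CUBIC)
cv2.imwrite('pics/s1.png',z);cv2.imwrite('pics/w1.png',b)
```

```text
[0.44984759 0.06799427 0.25585666] [-1.79897421e+02 -6.07977109e-03 -9.20867742e+01] [-0.05197808 -0.5504238  -0.80461481]
```

View pics/s1.png

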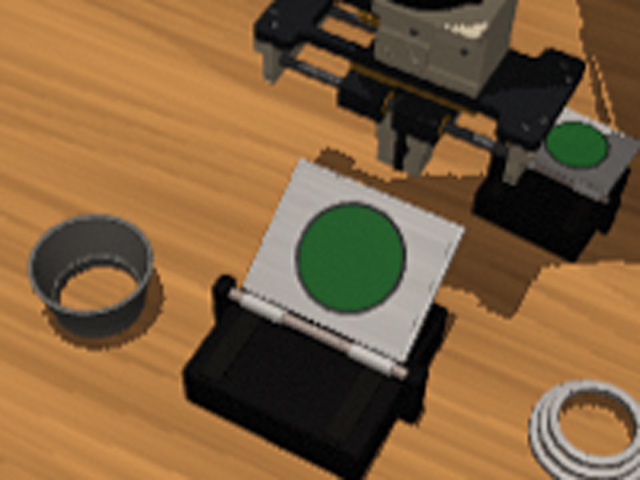

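View pics/w1.png

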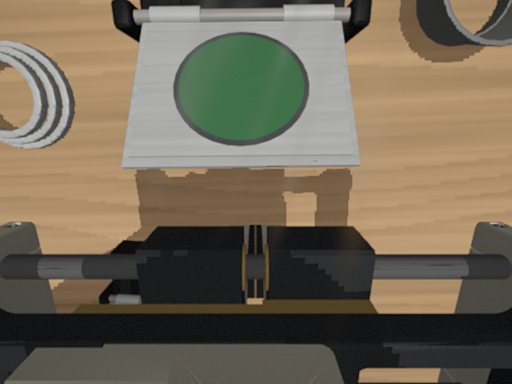

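Run:
```python
import numpy as np
xh,h=.5833,.0095; x0,z0=.4498,.2555
for a in np.arange(.55,3.2,.1):
    if a<1.5708: X=xh-.1*np.cos(a)-.003*np.sin(a)-h; Z=.046+.1*np.sin(a)-.003*np.cos(a)-.018
    else: X=xh-.082*np.cos(a)-.003*np.sin(a)-h; Z=.046+.082*np.sin(a)-.003*np.cos(a)
    print(round(a,2),'world',round(X,4),round(Z+.178,4),'tool from here cm',round(-(X-x0)*100,2),round(-(Z+.178-z0)*100,2))
```

```text
0.55 world 0.487 0.2557 tool from here cm -3.72 -0.02
0.65 world 0.4924 0.2641 tool from here cm -4.26 -0.86
0.75 world 0.4986 0.272 tool from here cm -4.88 -1.65
0.85 world 0.5055 0.2791 tool from here cm -5.57 -2.36
0.95 world 0.5132 0.2856 tool from here cm -6.34 -3.01
1.05 world 0.5214 0.2912 tool from here cm -7.16 -3.57
1.15 world 0.5302 0.2961 tool from here cm -8.04 -4.06
1.25 world 0.5394 0.3 tool from here cm -8.96 -4.45
1.35 world 0.549 0.3029 tool from here cm -9.92 -4.74
1.45 world 0.5588 0.3049 tool from here cm -10.9 -4.94
1.55 world 0.5687 0.3059 tool from here cm -11.89 -5.04
1.65 world 0.5773 0.306 tool from here cm -12.75 -5.05
1.75 world 0.5855 0.3052 tool from here cm -13.57 -4.97
1.85 world 0.5935 0.3037 tool from here cm -14.37 -4.82
1.95 world 0.6014 0.3013 tool from here cm -15.16 -4.58
2.05 world 0.6089 0.2981 tool from here cm -15.91 -4.26
2.15 world 0.6162 0.2943 tool from here cm -16.64 -3.88
2.25 world 0.623 0.2897 tool from here cm -17.32 -3.42
2.35 world 0.6293 0.2844 tool from here cm -17.95 -2.89
2.45 world 0.635 0.2786 tool from here cm -18.52 -2.31
2.55 world 0.6402 0.2722 tool from here cm -19.04 -1.67
2.65 world 0.6447 0.2654 tool from here cm -19.49 -0.99
2.75 world 0.6484 0.2581 tool from here cm -19.86 -0.26
2.85 world 0.6515 0.2504 tool from here cm -20.17 0.51
2.95 world 0.6537 0.2426 tool from here cm -20.39 1.29
3.05 world 0.6552 0.2345 tool from here cm -20.54 2.1
3.15 world 0.6558 0.2263 tool from here cm -20.6 2.92
```

carry_out(
  linear=[
    [0, -1, 0],
    [0, -2, 0],
    [0, -3, 0],
    [0, -3.4, 0],
    [0, -3.8, 0],
    [0, -3.8, 0],
  ],
  twist=[0, 0, 0, 0, 0, 0],
)

```text
clock: 3.25
tool_pos: [0.4882, 0.0664, 0.2556]
orientation: [-180.0, -0.0, -92.1]
force: [-0.4, 0.2, 0.0]
opening: 0.0002
```

carry_out(
  linear=[
    [0, -0.3, -0.3],
    [0, -0.6, -0.8],
    [0, -1.2, -1.6],
    [0, -1.9, -2.3],
    [0, -2.7, -3.0],
    [0, -2.7, -3.0],
  ],
  twist=[0, 0, 0, 0, 0, 0],
)

```text
clock: 3.75
tool_pos: [0.5174, 0.0657, 0.2878]
orientation: [-179.7, 0.0, -92.1]
force: [0.2, 0.5, 1.6]
opening: 0.0005
```

Run:
```python
from h import *
o=ctrl.get_obs();print(o['tool_pos'],o['force'])
a=ctrl.snapshot('scene')
z=cv2.resize(a[100:250,160:360],(640,480),interpolation=cv2.INTER_CUBIC)
cv2.imwrite('pics/s2.png',z)
```

```text
[0.51741399 0.06568758 0.2877608 ] [0.23700301 0.54450151 1.5714159 ]
```

View pics/s2.png

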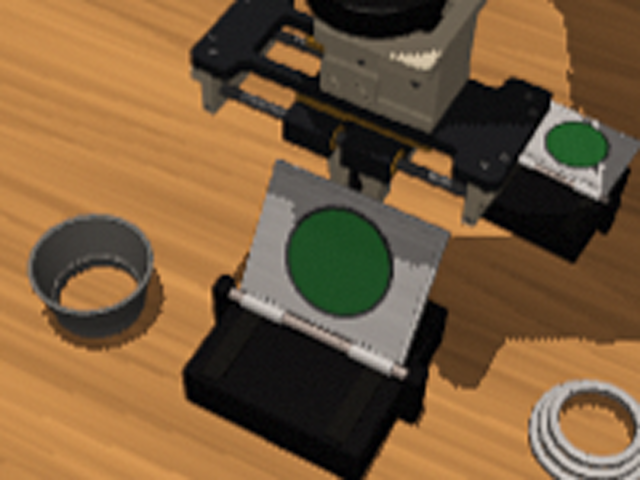

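carry_out(
  linear=[
    [0, -0.6, -0.4],
    [0, -1.5, -0.8],
    [0, -2.4, -1.2],
    [0, -3.3, -1.5],
    [0, -4.2, -1.7],
    [0, -5.0, -1.8],
    [0, -5.0, -1.8],
  ],
  twist=[0, 0, 0, 0, 0, 0, 0],
)

```text
clock: 4.38
tool_pos: [0.5684, 0.0638, 0.3051]
orientation: [-179.7, 0.0, -92.2]
force: [0.4, 0.1, -0.3]
opening: 0.0002
```

Run:
```python
from h import *
o=ctrl.get_obs();print(o['tool_pos'],o['force'])
a=ctrl.snapshot('scene')
z=cv2.resize(a[100:250,160:360],(640,480),interpolation=cv2.INTER_CUBIC)
cv2.imwrite('pics/s3.png',z)
```

```text
[0.56835827 0.06379356 0.30510027] [ 0.44162476  0.11977717 -0.32586225]
```

View pics/s3.png

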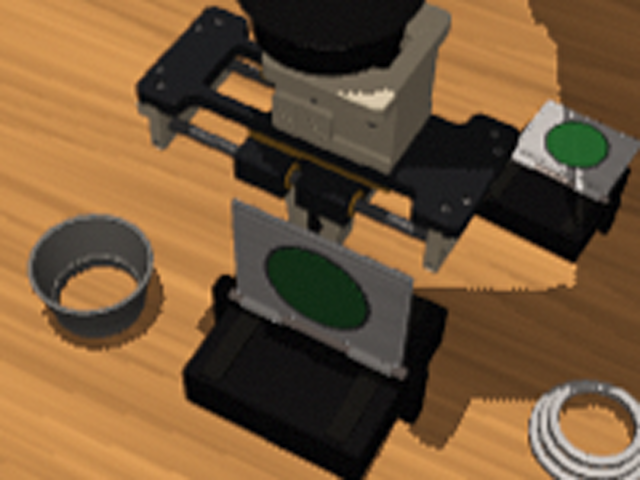

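carry_out(
  linear=[
    [0, -0.9, -0.1],
    [0, -1.7, 0],
    [0, -2.5, 0.1],
    [0, -3.3, 0.4],
    [0, -4.0, 0.7],
    [0, -4.8, 1.1],
    [0, -5.5, 1.5],
    [0, -6.1, 2.1],
    [0, -6.1, 2.1],
  ],
  twist=[0, 0, 0, 0, 0, 0, 0, 0, 0],
)

```text
clock: 5.18
tool_pos: [0.6295, 0.0613, 0.2824]
orientation: [-179.8, 0.0, -92.2]
force: [-1.0, 0.3, 0.2]
opening: 0.0002
```

Run:
```python
from h import *
o=ctrl.get_obs();print(o['tool_pos'],o['force'])
a=ctrl.snapshot('scene')
z=cv2.resize(a[100:250,160:360],(640,480),interpolation=cv2.INTER_CUBIC)
cv2.imwrite('pics/s4.png',z)
```

```text
[0.62948927 0.06128209 0.2823754 ] [-1.00361687  0.31516981  0.17805766]
```

View pics/s4.png

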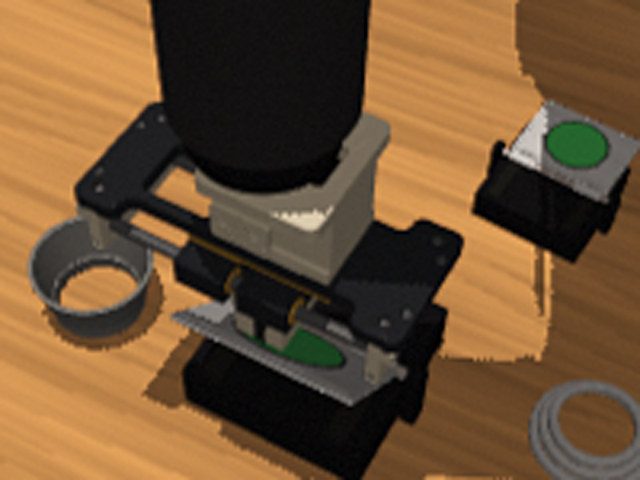

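carry_out(
  linear=[
    [0, -0.6, 0.4],
    [0, -1.1, 1.0],
    [0, -1.5, 1.7],
    [0, -1.9, 2.4],
    [0, -2.2, 3.2],
    [0, -2.4, 4.0],
    [0, -2.6, 4.8],
    [0, -2.6, 5.2],
    [0, -2.6, 5.2],
  ],
  twist=[0, 0, 0, 0, 0, 0, 0, 0, 0],
)

```text
clock: 5.98
tool_pos: [0.6546, 0.0601, 0.2293]
orientation: [-180.0, -0.0, -92.2]
force: [0.1, -0.1, 0.1]
opening: 0.0007
```

carry_out(
  linear=[
    [0, 0, 0.2],
    [0, 0, 0.4],
    [0, 0, 0.4],
  ],
  twist=[0, 0, 0],
)

```text
clock: 6.23
tool_pos: [0.6547, 0.0601, 0.2273]
orientation: [-179.9, -0.1, -92.2]
force: [-4.5, 0.1, 10.6]
opening: 0.0002
```

carry_out(
  linear=[
    [0, 0, 0.2],
    [0, 0, 0.3],
    [0, 0, 0.3],
  ],
  twist=[0, 0, 0],
)

```text
clock: 6.48
tool_pos: [0.6545, 0.0601, 0.2272]
orientation: [-179.8, -0.1, -92.1]
force: [-7.5, 0.7, 17.6]
opening: 0.0007
```

carry_out(
  linear=[
    [0, 0, -1],
    [0, 0, -3],
    [0, 0, -6],
    [0, 0, -9],
    [0, 0, -12],
    [0, 0, -15],
    [0, 0, -15],
  ],
  twist=[0, 0, 0, 0, 0, 0, 0],
)

```text
clock: 7.07
tool_pos: [0.6553, 0.0604, 0.3853]
orientation: [-179.2, 0.1, -92.1]
force: [0.5, -0.2, 1.2]
opening: 0.0007
```

carry_out(
  linear=[
    [0, 3, 0],
    [0, 6, 0],
    [0, 9, 0],
    [0, 12, 0],
    [0, 15, 0],
    [0, 18, 0],
    [0, 20, 0],
    [0, 20, 0],
    [0, 20, 0],
  ],
  twist=[0, 0, 0, 0, 0, 0, 0, 0, 0],
)

```text
clock: 7.82
tool_pos: [0.4545, 0.0675, 0.3836]
orientation: [-179.1, 0.2, -92.0]
force: [0.8, 0.1, -0.5]
opening: 0.0008
```

Run:
```python
from h import *
o=ctrl.get_obs();print(o['clock'],o['tool_pos'],o['force'],abs(o['qvel']).max())
a=ctrl.snapshot('scene');b=ctrl.snapshot('top')
cv2.imwrite('pics/s5.png',cv2.resize(a[130:310,160:380],None,fx=3.2,fy=3.2,interpolation=cv2.INTER_CUBIC))
cv2.imwrite('pics/t5.png',cv2.resize(b[120:260,120:370],None,fx=3.2,fy=3.2,interpolation=cv2.INTER_CUBIC))
```

```text
7.8167 [0.45451103 0.06753404 0.38357493] [ 0.77389407  0.08261465 -0.54477165] 2.2951270152122785
```

View pics/s5.png

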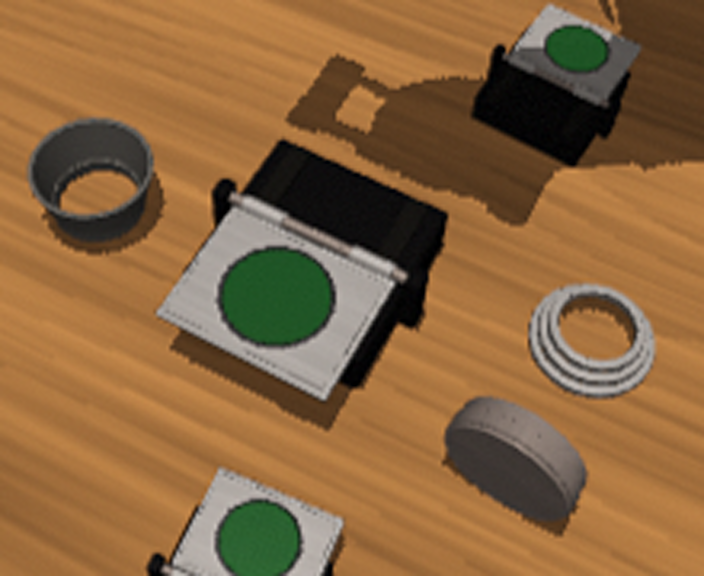

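View pics/t5.png

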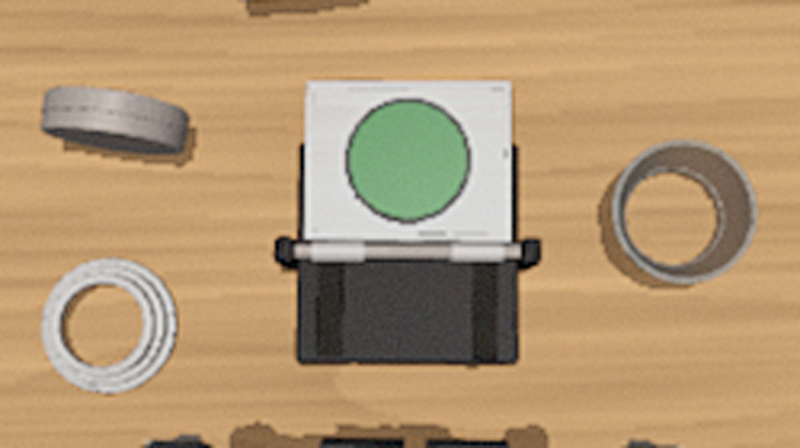

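Run:
```python
from h import *
from scipy.optimize import least_squares
M=R.from_euler('z',-.0225).as_matrix()
ct=cam('top');cs=cam('scene')
O=[(ct,1,(120+305/3.2,120+82/3.2)),(ct,-1,(120+512/3.2,120+82/3.2)),(cs,-1,(160+158/3.2,130+314/3.2)),(cs,1,(160+326/3.2,130+400/3.2))]
def f(p):
    a=p[0]; n=-np.array([np.sin(a),0,np.cos(a)]); d=np.array([-np.cos(a),0,np.sin(a)])
    return np.ravel([proj(c,M@(d*.1+n*.003+[0,s*.06,.046])+[.5833,.0695,0])[0]-uv for c,s,uv in O])
s=least_squares(f,[3.0]); print(s.x, f(s.x).round(1), [np.abs(f([a])).sum().round(1) for a in (2.95,3.05,3.14)])
```

```text
[3.16315643] [ 0.2  0.2 -0.7  0.3 -1.6 -0.2 -0.8  0. ] [np.float64(17.7), np.float64(10.8), np.float64(4.5)]
```

carry_out(
  linear=[
    [0, 0, 0],
    [0, 0, 0],
    [0, 0, 0],
    [0, 0, 0],
  ],
  twist=[0, 0, 0, 0],
)

```text
clock: 8.25
tool_pos: [0.4562, 0.0677, 0.3828]
orientation: [-179.2, 0.1, -92.1]
force: [0.7, 0.7, -0.6]
opening: 0.0007
```

```bash
python3 -c "
from plant import ctrl
print(ctrl.close_job())"
```

```text
the job is handed in; nothing more can be done
None
```

The leaf is over its spine and lying flat on the far rest, and the job was handed in at about 8.3 s. `close_job()` reports no verdict, so this rests on my own checks.

**What I did:** With the fingers shut, I used the fingertips to lift the leaf's free edge from the near side. I followed its arc past upright at about 1.2 rad/s, eased it down the far side, pressed it lightly onto the rest and retreated.

**Last checks:**
- **Leaf angle:** a fit to the final top and scene pictures gives 3.16 rad, which is the stop within measuring error. While I was pressing, the force rose to 17.6 N and the tip went no lower, so the leaf was firmly seated.
- **Bystanders:** the rings, hood and tin look to be at the same pixels as in the first pictures. I compared these by eye and did not compute their positions.
- **Robot:** it stands clear, with the fingertips about 20 cm above the table on the near side. The wrist force was only about 1 N.

No check failed or disagreed. I did not measure the leaf's speed or the finger contact forces directly.

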